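# Feed the sample vial from behind the reagents

### The arm

A 6-joint arm with a two-finger parallel gripper is mounted at the origin on the work surface. World frame = base frame: x ahead of the robot, y to its left, z up, the work surface at z = 0. Lengths are in mm, angles in rad, forces in N, time in s.
With the tool pointing down it reaches from about 350 to 975 mm from the base axis. Payload 7.1 kg.
Tool frame: the origin (TCP) lies midway between the tips of the shut fingers; the grasp point (between the pads) lies 19 mm behind it (ctrl.grasp_offset is the distance from the TCP to the grasp point, in mm); z points along the fingers, y is the line along which they close (so a half turn about z gives the same grasp; the last joint's range is limited). The gripper opens to 88 mm and grips with 3 to 60 N. Pads are 20 mm wide; open, the fingers measure 115 mm over their backs; the gripper's body (75 mm by 178 mm) begins 61 mm behind the grasp point.
Start: joints at [-1.318, 0.423, 1.63, -0, 1.089, -0.019], TCP at [167.81, -602.034, 222.675] pointing down, gripper open.
Joint ranges: [-3, 3], [-0.9, 2.11], [0.09, 2.58], [-1.31, 4.45], [0.11, 2.69], [-2.54, 2.54]. Speed limits (rad/s): [2.39, 2.39, 3.01, 3.14, 3.14, 3.14].

### API

Orientations are given as a rotation vector (axis times angle).
In Python, from workcell import ctrl gives the robot as it stands. The module is installed in compiled form; this text tells all that it offers.
- The arm moves only by the tool servo_tool, never from a script. Its argument "rows" is a list of rows, each a list of 7 numbers: the turn, a rotation vector about the tool's x, y, z as a fraction of full scale, then the shift along the tool's x, y, z as a fraction of full scale, then the finger opening in mm, from 0 to 87.8. A call has 1 to 10 rows; each row is the pose to reach, as a shift and turn from the pose commanded when the call began, along the tool's axes at that moment; what a row does not reach only later rows make up. Full scale, the value 1, is 20 cm for a shift and 1.5 rad for a turn. A row lasts 1/8 s, in which the tool goes at most 62.5 mm and 10.7 degrees, less where a joint would pass 70% of its speed; a pose out of reach is approached as far as the arm can. A call with a number of a shift or a turn outside -1 to 1 is refused whole. A call with a gripper value outside its range is refused whole. The fingers move at their own pace and stop on an object; the grip force is fixed at half the most. Time passes only in rows, so rows that repeat a pose let the fingers close. It gives the time, the measured TCP pose, the force, the opening and the grip force at its end, in the units of the state.
- ctrl.get_obs(): the state, without advancing time (a new reading comes with each control period).
- ctrl.get_image(name): name is "scene" or "top" or "wrist"; returns (picture, depth): 480x640x3 uint8, red, green, blue; 480x640 float32, mm along the optical axis (not along the pixel's ray), 0 where there is no reading.
- ctrl.camera_info(name): a dict with "intrinsics" (3x3 intrinsics, pixels), "R" (3x3) and "t" (3): a world point X has camera coordinates R X + t. Camera axes: x right, y down, z forward; pixel columns grow to the right and rows downward; lengths in mm; the calibration is good to about 2 mm. A picture is of the moment at which its call begins: read the wrist's pose just before it. camera_info takes no time and is no camera call; for the wrist camera it gives the pose at the moment of the call.
- ctrl.close_job(): hands the job in; it is judged then, once.
The state is a dict: "t": time; "qpos": joint angles; "qvel": joint speeds; "joint_torque": joint torques, N m; "ee_pos": TCP position; "orientation": TCP orientation; "ft_force": force on the tool from outside, world axes, zero at the start; "moment": the same for the moment, N m; "width": finger opening in mm; "grasp_force": force on a finger pad.
Only numpy, scipy, OpenCV 4.12 (cv2) and the standard library are available. Lean on these libraries where they do the work, as an engineer would, in place of code of your own. Each camera call takes 0.05 s, during which the arm holds its last target. There are 200 camera calls.

### The job

On the wooden reagent stand a small capped vial is hemmed in behind a bottle, a flask and a jar. First clear all three vessels into the red tray so that they stand there together, then lower the vial, cap uppermost, into the flared mouth of the clear feeder tube and let it drop to the bottom, and finally put each vessel back on the very mark where it stood at the start. Keep the three vessels upright all the time.

Things in the scene. Friction and masses are not known exactly. Their poses are not given: they have to be found in the camera images.
- bottle: amber glass reagent bottle, round, 140 mm tall: body 54 mm across up to 88 mm, tapering to a 24 mm neck at 108 mm; black screw cap 32 mm across from 114 to 140 mm, the place to grip. 0.17 to 0.35 kg. Origin at the centre of its underside, z up. It starts on one of the three marks of the stand; its start place is the one to return it to.
- flask: clear conical flask with dark rubber stopper, 126 mm tall: foot 60 mm across, tapering to a 25 mm neck at 85 mm; stopper 28 mm across from 98 to 126 mm, the place to grip. 0.14 to 0.28 kg. Origin at the centre of its underside, z up. Starts on one of the three marks; return it to that one.
- jar: squat white ceramic jar with a fixed lid, 110 mm tall: body 58 mm across to 62 mm, lid 60 mm across to 70 mm, and on it an upright round knob 22 mm across from 70 to 110 mm, the place to grip. 0.17 to 0.35 kg. Origin at the centre of its underside, z up. Starts on one of the three marks; return it to that one.
- vial: small glass sample vial, 85 mm tall: body 27 mm across, white cap 30 mm across from 60 to 85 mm, the place to grip. 0.06 kg. Stands upright in the middle of the stand, behind the front vessel and between the other two. Origin at the centre of its underside, z up towards the cap.
- stand: fixed wooden board 180 (x) by 190 (y) by 12 mm thick, with three pale round marks 62 mm across, flat, one vessel on each (within 3 mm): at x, y = (-45, 0), (0, 60) and (0, -60) mm; the vial stands near (12, 0) and a small loose white crucible, 22 mm tall, that is not part of the job, near (70, 30). Origin at the centre of its underside, x away from the robot, z up.
- tray: fixed empty square red tray, 190 by 190 mm outside, walls 4 mm thick and 25 mm high, floor 4 mm thick. Origin at the centre of its underside, x and y along its sides. Room for the three vessels at, for example, three corners of a 100 mm square about its centre.
- feeder: fixed vial feeder: clear upright tube on a grey base plate, inner diameter 44 mm, flaring over its top 20 mm to 64 mm inside at the mouth, mouth 85 mm and inner floor 10 mm above the table. One vial fits, standing upright, and then stands 10 mm out of the mouth. A white box 70 mm high stands beside the tube, from 41 mm behind its axis (its +x). Origin on the tube's axis at table level, z up.

How it is judged (in metres and radians):
On the way, in this order (a step that is already met when the one before it is completed fails the run):
1. bottle, flask and jar all stand upright in the red tray, let go (x of bottle in the frame of tray between -0.08 and 0.08 m and y of bottle in the frame of tray between -0.08 and 0.08 m and z of each of bottle, flask, jar in the frame of tray below 0.012 m and angle between each of bottle, flask, jar's own z axis and vertical below 0.1 rad and linear speed of each of bottle, flask, jar below 0.02 m/s and x of flask in the frame of tray between -0.08 and 0.08 m and y of flask in the frame of tray between -0.08 and 0.08 m and x of jar in the frame of tray between -0.08 and 0.08 m and y of jar in the frame of tray between -0.08 and 0.08 m and contact force between the fingers and bottle below 0.05 N and contact force between the fingers and flask below 0.05 N and contact force between the fingers and jar below 0.05 N), for 0.2 s.
2. the vial stands cap up at the bottom of the feeder tube (horizontal distance between vial and feeder below 0.012 m and z of vial in the frame of feeder below 0.018 m and angle between vial's own z axis and vertical below 0.15 rad and linear speed of vial below 0.02 m/s), for 0.2 s.
At the end, for the whole second after the job is handed in: The vial stands cap up at the bottom of the feeder tube (within 12 mm of its axis, underside less than 18 mm above table level), and bottle, flask and jar each stand upright within 15 mm of where they stood at the start, everything at rest (all of step 2 and distance of each of bottle, flask, jar from where it was at the start of the episode below 0.015 m and angle between each of bottle, flask, jar's own z axis and vertical below 0.1 rad and linear speed of each of bottle, flask, jar below 0.02 m/s); the robot touches nothing.
It fails at once if the bottle is tipped by more than about 30 degrees (angle between bottle's own z axis and vertical above 0.55 rad).
It fails at once if the flask is tipped by more than about 30 degrees (angle between flask's own z axis and vertical above 0.55 rad).
It fails at once if the jar is tipped by more than about 30 degrees (angle between jar's own z axis and vertical above 0.55 rad).
It also fails if it takes over 149 s, if anything falls off the work surface, if the arm or the gripper's body presses on something with over 40 N, if the wrist force passes 120 N, or if a joint passes its speed limit or range.

## Working session

There is one attempt and no reset: what is moved stays moved. The work goes in short steps, Python scripts to look and compute and a tool call to move; the robot and the scene stay as the last step left them, time stands still between calls to the robot, and variables do not carry over. Pictures are saved under pics/ and viewed, at most 14 in all, crops included, and the job is handed in when it is done.

Besides the shell and the picture viewer there is one more tool, called after "Call:" as a command line: name --pt "numbers of a row" for each row, then --argument value for the rest. servo_tool: Moves the arm, as the interface text tells. Its arguments: {"type":"object","properties":{"rows":{"type":"array","items":{"type":"array","items":{"type":"number"}}}},"required":["rows"]}

```bash
mkdir -p pics
python3 - <<'E'
from workcell import ctrl
import cv2,numpy as np
o=ctrl.get_obs();print(o)
for n in("scene","top"):
    p,d=ctrl.get_image(n);cv2.imwrite(f"pics/{n}0.png",p[:,:,::-1]);np.save(f"{n}d.npy",d)
    c=ctrl.camera_info(n);print(n,c)
E
```

```text
{'t': 0.0, 'qpos': array([-1.31800230e+00,  4.23841721e-01,  1.63067805e+00, -4.82764557e-05,
        1.08860749e+00, -1.90257564e-02]), 'qvel': array([-0.00106059,  0.00119279, -0.00017333,  0.00094946, -0.00030332,
        0.00035689]), 'joint_torque': array([ 3.42784479e-03, -5.44618607e+01, -2.73661155e+01,  6.46747020e-02,
        2.28557893e-02, -1.50564260e-04]), 'ee_pos': array([ 167.66069028, -601.51592096,  221.90584951]), 'orientation': array([-3.11111240e+00, -4.25489292e-01,  3.47647067e-04]), 'ft_force': array([-0.30433373,  0.56837454,  0.11453447]), 'moment': array([0.03621168, 0.02015832, 0.04427793]), 'grasp_force': 0.0, 'width': 87.98032405348756}
scene {'intrinsics': array([[605.89920847,   0.        , 324.22225917],
       [  0.        , 605.89920847, 237.55367555],
       [  0.        ,   0.        ,   1.        ]]), 'R': array([[-0.04785314,  0.99881977,  0.0083151 ],
       [ 0.81890474,  0.04399733, -0.57224056],
       [-0.57193102, -0.02057423, -0.82004366]]), 't': array([  12.42374331, -362.04625405, 1377.77927123])}
top {'intrinsics': array([[521.70794419,   0.        , 334.11861635],
       [  0.        , 521.70794419, 249.48326617],
       [  0.        ,   0.        ,   1.        ]]), 'R': array([[-0.00977945, -0.99976373, -0.01941261],
       [-0.99449098,  0.0117504 , -0.10416147],
       [ 0.10436496,  0.01828702, -0.99437093]]), 't': array([  11.04431227,  516.63773933, 1047.88546382])}
```

View pics/scene0.png

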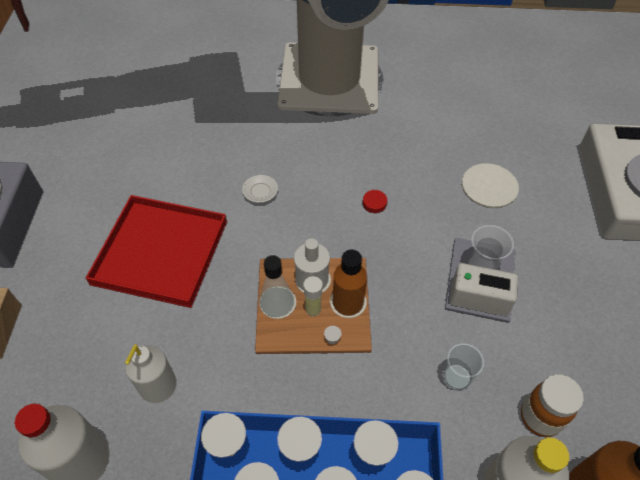

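View pics/top0.png

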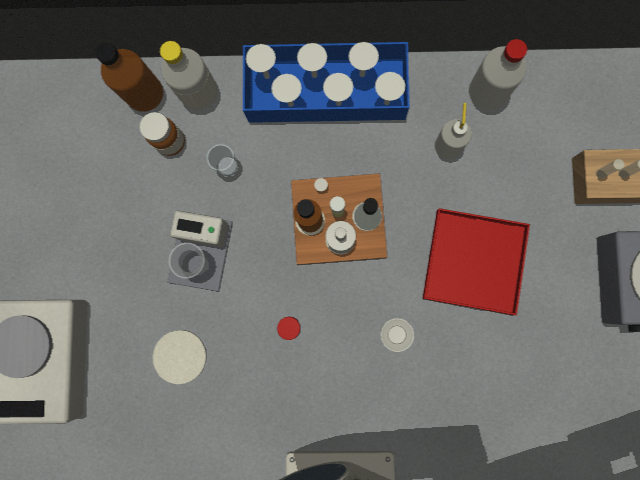

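The stand is in the middle with the bottle at left (+y), the flask at right (-y), the jar in front and the vial between them. The tray is to the right and the feeder to the left. I'll enlarge for pixel readings.

Run:
```python
import cv2
p=cv2.imread("pics/top0.png")
a=cv2.resize(p[165:275,285:395],None,fx=5,fy=5,interpolation=cv2.INTER_CUBIC)
b=cv2.resize(p[200:300,160:240],None,fx=5.5,fy=5.5,interpolation=cv2.INTER_CUBIC)[:550,:250+150]
cv2.imwrite("pics/crop1.png",cv2.hconcat([a,b[:, :240]]));cv2.imwrite("pics/crop1.png",a)
cv2.imwrite("pics/crop2.png",b)
```

```text
(no output)
```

View pics/crop1.png

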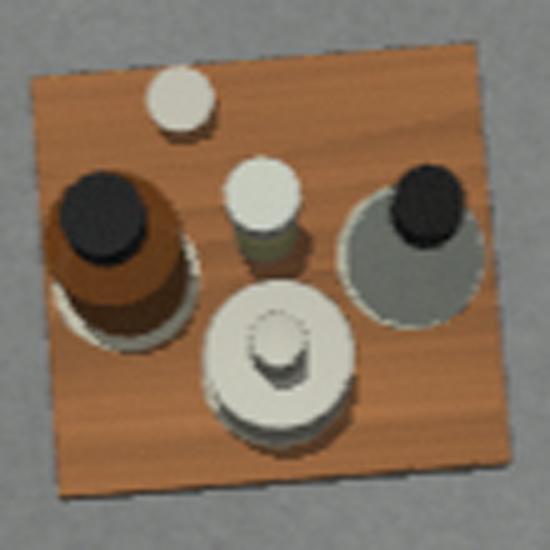

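View pics/crop2.png

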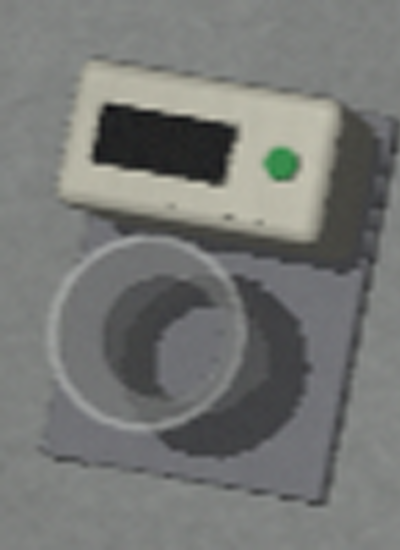

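The crop shows cap-top centres at about: bottle (103,213), flask (428,203), jar knob (279,338), vial (262,192). The second crop shows the feeder mouth at (147,333).

```bash
cat > h.py <<'E'
import numpy as np
from workcell import ctrl
def ray(cam,u,v,z,c=None):
    c=c or ctrl.camera_info(cam);K,R,t=c["intrinsics"],c["R"],c["t"]
    o=-R.T@t;d=R.T@np.linalg.solve(K,[u,v,1.]);return o+d*(z-o[2])/d[2]
def proj(cam,X,c=None):
    c=c or ctrl.camera_info(cam);p=c["intrinsics"]@(c["R"]@np.array(X)+c["t"]);return p[:2]/p[2]
E
python3 - <<'E'
from h import *
f=lambda x,s,o:(x+.5)/s-.5+o
def A(u,v,z):return ray("top",f(u,5,285),f(v,5,165),z).round(1)
for n,u,v,z in[("bottle",103,213,152),("flask",428,203,138),("jar",279,338,122),("vial",262,192,97),("cruc",181,98,34),("c",33,77,12),("c",477,42,12),("c",512,462,12),("c",60,493,12)]:print(n,A(u,v,z))
print("feeder",ray("top",f(147,5.5,160),f(333,5.5,200),85))
for u,v in[(440,210),(529,222),(517,314),(424,298)]:print(ray("top",u,v,25).round(1))
# scene checks
for n,u,v,z in[("bottle",351,259,152),("flask",273,264,138),("jar",311,243,122),("vial",313,284,97),("feeder",493,241,85)]:print(n,ray("scene",u,v,z).round(1))
E
```

```text
bottle [582.4  55.5 152. ]
flask [587.1 -64.5 138. ]
jar [539.4  -8.4 122. ]
vial [600.2  -2.3  97. ]
cruc [652.6  31.7  34. ]
c [667.7  95.4  12. ]
c [680.1 -93.1  12. ]
c [ 501.3 -104.2   12. ]
c [490.5  84.3  12. ]
feeder [493.11918719 293.66456114  85.        ]
[ 596.6 -214.8   25. ]
[ 569.1 -396.7   25. ]
[ 381.3 -363.5   25. ]
[ 415.4 -176.7   25. ]
bottle [585.   54.9 152. ]
flask [591.4 -63.8 138. ]
jar [538.5  -8.8 122. ]
vial [599.5  -2.2  97. ]
feeder [492.7 295.   85. ]
```

Call:
servo_tool --pt "0 0 -0.12 0.12 -0.11 0 45" --pt "0 0 -0.24 0.25 -0.23 0 45" --pt "0 0 -0.36 0.4 -0.36 0 45" --pt "0 0 -0.48 0.55 -0.5 0 45" --pt "0 0 -0.6 0.7 -0.63 0 45" --pt "0 0 -0.72 0.82 -0.74 0 45" --pt "0 0 -0.82 0.9 -0.81 0 45" --pt "0 0 -0.866 0.95 -0.86 0 45" --pt "0 0 -0.866 0.95 -0.86 0 45"

```text
t: 1.23
ee_pos: [304.8, -384.6, 222.5]
orientation: [-2.22, -2.222, -0.0]
ft_force: [1.0, 0.4, 0.0]
width: 45.0
grasp_force: 0.0
```

Call:
servo_tool --pt "0 0 0 0.15 0.13 0 45" --pt "0 0 0 0.38 0.33 0 45" --pt "0 0 0 0.6 0.53 0 45" --pt "0 0 0 0.8 0.71 0 45" --pt "0 0 0 0.8 0.71 0 45"

```text
t: 1.85
ee_pos: [448.5, -223.7, 222.6]
orientation: [2.218, 2.224, 0.001]
ft_force: [-0.0, -0.5, -0.6]
width: 45.4
grasp_force: 0.0
```

Call:
servo_tool --pt "0 0 0 0.2 0.18 0 45" --pt "0 0 0 0.42 0.37 0 45" --pt "0 0 0 0.62 0.55 0 45" --pt "0 0 0 0.75 0.67 0 45" --pt "0 0 0 0.8 0.71 0 45" --pt "0 0 0 0.8 0.71 0 45" --pt "0 0 0 0.8 0.71 0 45"

```text
t: 2.72
ee_pos: [587.7, -66.7, 222.5]
orientation: [-2.223, -2.219, 0.001]
ft_force: [-0.1, 0.5, 0.3]
width: 44.8
grasp_force: 0.0
```

Run:
```python
from h import *
import cv2
c=ctrl.camera_info("wrist");print(ctrl.get_obs()["ee_pos"],c)
p,d=ctrl.get_image("wrist");cv2.imwrite("pics/w1.png",p[:,:,::-1])
for X in[(582.4,55.5,152),(589,-64,138),(539,-8.5,122),(600,-2.3,97)]:print(X,proj("",X,c).round(1))
```

```text
[587.67239978 -66.72951779 222.51355421] {'intrinsics': array([[346.72102513,   0.        , 321.99179424],
       [  0.        , 346.72102513, 240.005918  ],
       [  0.        ,   0.        ,   1.        ]]), 'R': array([[ 9.99999179e-01, -1.11530454e-03, -6.31256629e-04],
       [-8.84378237e-04, -9.57046941e-01,  2.89931666e-01],
       [-9.27504330e-04, -2.89930870e-01, -9.57047141e-01]]), 't': array([-588.96871651,  -99.19770113,  371.6766625 ])}
(582.4, 55.5, 152) [310.9  60.1]
(589, -64, 138) [322.  242.1]
(539, -8.5, 122) [254.5 164.2]
(600, -2.3, 97) [335.6 153.7]
```

View pics/w1.png

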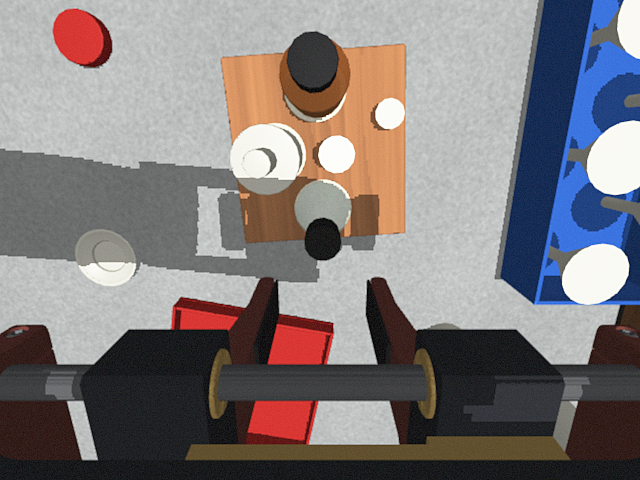

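The wrist view shows tops at bottle (313,57), flask stopper (322,236), jar knob (259,160) and vial (337,153). They agree with the estimates to a few mm.

Run:
```python
from h import *
for n,u,v,z in[("bottle",313,57,152),("flask",322,236,138),("jar",258,160,122),("vial",337,153,97),("cruc",390,113,34)]:print(n,ray("wrist",u,v,z).round(1))
```

```text
bottle [583.8  57.2 152. ]
flask [589.1 -59.3 138. ]
jar [541.9  -5.4 122. ]
vial [601.2  -1.7  97. ]
cruc [653.8  32.1  34. ]
```

Call:
servo_tool --pt "0 0 0 0.02 0.006 0.1 45" --pt "0 0 0 0.02 0.006 0.3 45" --pt "0 0 0 0.02 0.006 0.48 45" --pt "0 0 0 0.02 0.006 0.57 45" --pt "0 0 0 0.02 0.006 0.59 45" --pt "0 0 0 0.02 0.006 0.59 45" --pt "0 0 0 0.02 0.006 0.59 20" --pt "0 0 0 0.02 0.006 0.59 10" --pt "0 0 0 0.02 0.006 0.59 10" --pt "0 0 0 0.02 0.006 0.59 10"

```text
t: 4.03
ee_pos: [590.3, -61.4, 105.4]
orientation: [2.221, 2.221, 0.001]
ft_force: [-1.9, -0.4, 4.8]
width: 27.5
grasp_force: 30.0
```

Call:
servo_tool --pt "0 0 0 0 0 -0.05 10" --pt "0 0 0 0 0 -0.2 10" --pt "0 0 0 0 0 -0.4 10" --pt "0 0 0 0 0 -0.6 10" --pt "0 0 0 -0.05 -0.03 -0.73 10" --pt "0 0 0 -0.17 -0.1 -0.8 10" --pt "0 0 0 -0.35 -0.2 -0.8 10" --pt "0 0 0 -0.55 -0.32 -0.8 10" --pt "0 0 0 -0.75 -0.44 -0.8 10" --pt "0 0 0 -0.93 -0.54 -0.8 10"

```text
t: 5.28
ee_pos: [480.7, -248.4, 264.9]
orientation: [-2.221, -2.221, 0.0]
ft_force: [-0.6, 0.1, -0.9]
width: 27.6
grasp_force: 30.0
```

Call:
servo_tool --pt "0 0 0 -0.17 -0.1 0 10" --pt "0 0 0 -0.3 -0.18 0.04 10" --pt "0 0 0 -0.38 -0.22 0.17 10" --pt "0 0 0 -0.4 -0.234 0.36 10" --pt "0 0 0 -0.4 -0.234 0.55 10" --pt "0 0 0 -0.4 -0.234 0.7 10" --pt "0 0 0 -0.4 -0.234 0.79 10" --pt "0 0 0 -0.4 -0.234 0.82 10" --pt "0 0 0 -0.4 -0.234 0.838 10" --pt "0 0 0 -0.4 -0.234 0.838 10"

```text
t: 6.52
ee_pos: [435.6, -327.7, 97.8]
orientation: [2.22, 2.221, 0.0]
ft_force: [0.7, -0.2, -1.6]
width: 27.6
grasp_force: 30.0
```

Call:
servo_tool --pt "0 0 0 0 0 0 45" --pt "0 0 0 0 0 0 45" --pt "0 0 0 0 0 -0.05 45" --pt "0 0 0 0 0 -0.2 45" --pt "0 0 0 0 0 -0.4 45" --pt "0 0 0 0.1 0.08 -0.6 45" --pt "0 0 0 0.3 0.25 -0.7 45" --pt "0 0 0 0.55 0.43 -0.7 45" --pt "0 0 0 0.8 0.62 -0.7 45"

```text
t: 7.65
ee_pos: [560.0, -166.3, 238.7]
orientation: [2.221, 2.219, 0.002]
ft_force: [1.0, -0.4, 0.3]
width: 45.0
grasp_force: 0.0
```

Call:
servo_tool --pt "0 0 0 0.25 -0.03 0 42" --pt "0 0 0 0.5 -0.06 0 42" --pt "0 0 0 0.7 -0.08 0 42" --pt "0 0 0 0.79 -0.095 0 42" --pt "0 0 0 0.8 -0.095 0.1 42" --pt "0 0 0 0.8 -0.095 0.3 42" --pt "0 0 0 0.8 -0.095 0.5 42" --pt "0 0 0 0.8 -0.095 0.67 42" --pt "0 0 0 0.8 -0.095 0.74 42" --pt "0 0 0 0.8 -0.095 0.745 42"

```text
t: 8.9
ee_pos: [539.8, -8.0, 87.9]
orientation: [-2.221, -2.221, 0.001]
ft_force: [-0.2, 0.2, 1.3]
width: 41.9
grasp_force: 0.0
```

Call:
servo_tool --pt "0 0 0 0 0 0 42" --pt "0 0 0 0 0 0 20" --pt "0 0 0 0 0 0 10" --pt "0 0 0 0 0 0 10" --pt "0 0 0 0 0 0 10"

```text
t: 9.52
ee_pos: [539.9, -7.6, 88.5]
orientation: [2.221, 2.221, 0.0]
ft_force: [-2.2, -0.1, 6.4]
width: 21.5
grasp_force: 30.0
```

Call:
servo_tool --pt "0 0 0 0 0 -0.05 10" --pt "0 0 0 0 0 -0.2 10" --pt "0 0 0 0 0 -0.4 10" --pt "0 0 0 0 0 -0.55 10" --pt "0 0 0 -0.05 -0.02 -0.65 10" --pt "0 0 0 -0.17 -0.07 -0.7 10" --pt "0 0 0 -0.35 -0.14 -0.7 10" --pt "0 0 0 -0.55 -0.22 -0.7 10" --pt "0 0 0 -0.75 -0.3 -0.7 10" --pt "0 0 0 -0.92 -0.37 -0.7 10"

```text
t: 10.78
ee_pos: [465.0, -192.8, 228.3]
orientation: [2.222, 2.221, -0.0]
ft_force: [0.8, 0.2, -2.3]
width: 21.3
grasp_force: 30.0
```

Call:
servo_tool --pt "0 0 0 -0.12 -0.04 0 10" --pt "0 0 0 -0.18 -0.06 0.04 10" --pt "0 0 0 -0.205 -0.07 0.17 10" --pt "0 0 0 -0.205 -0.07 0.36 10" --pt "0 0 0 -0.205 -0.07 0.55 10" --pt "0 0 0 -0.205 -0.07 0.67 10" --pt "0 0 0 -0.205 -0.07 0.72 10" --pt "0 0 0 -0.205 -0.07 0.738 10" --pt "0 0 0 -0.205 -0.07 0.738 10" --pt "0 0 0 -0.205 -0.07 0.738 10"

```text
t: 12.02
ee_pos: [452.5, -232.8, 81.2]
orientation: [2.22, 2.22, 0.001]
ft_force: [-0.0, -1.4, -2.6]
width: 21.7
grasp_force: 30.0
```

Call:
servo_tool --pt "0 0 0 0 0 0 45" --pt "0 0 0 0 0 0 45" --pt "0 0 0 0 0 -0.05 45" --pt "0 0 0 0 0 -0.2 45" --pt "0 0 0 0 0 -0.4 45" --pt "0 0 0 0.1 0.08 -0.6 45" --pt "0 0 0 0.3 0.2 -0.75 45" --pt "0 0 0 0.55 0.35 -0.75 45" --pt "0 0 0 0.8 0.5 -0.75 45" --pt "0 0 0 1.0 0.6 -0.75 45"

```text
t: 13.28
ee_pos: [573.0, -30.6, 231.6]
orientation: [2.22, 2.221, 0.002]
ft_force: [-0.4, -0.1, 0.5]
width: 45.4
grasp_force: 0.0
```

Call:
servo_tool --pt "0 0 0 0.15 0.02 0 48" --pt "0 0 0 0.33 0.04 0 48" --pt "0 0 0 0.42 0.058 0 48" --pt "0 0 0 0.44 0.058 0.02 48" --pt "0 0 0 0.44 0.058 0.12 48" --pt "0 0 0 0.44 0.058 0.3 48" --pt "0 0 0 0.44 0.058 0.45 48" --pt "0 0 0 0.44 0.058 0.53 48" --pt "0 0 0 0.44 0.058 0.55 48" --pt "0 0 0 0.44 0.058 0.55 48"

```text
t: 14.52
ee_pos: [584.0, 55.1, 121.0]
orientation: [2.221, 2.221, 0.001]
ft_force: [-0.3, -0.3, 0.5]
width: 48.1
grasp_force: 0.0
```

Call:
servo_tool --pt "0 0 0 0 0 0 48" --pt "0 0 0 0 0 0 25" --pt "0 0 0 0 0 0 10" --pt "0 0 0 0 0 0 10" --pt "0 0 0 0 0 0 10"

```text
t: 15.15
ee_pos: [583.4, 55.5, 120.9]
orientation: [-2.221, -2.221, -0.0]
ft_force: [-1.6, -0.0, 5.8]
width: 31.6
grasp_force: 30.0
```

Call:
servo_tool --pt "0 0 0 0 0 -0.05 10" --pt "0 0 0 0 0 -0.2 10" --pt "0 0 0 0 0 -0.4 10" --pt "0 0 0 0 0 -0.6 10" --pt "0 0 0 -0.05 0 -0.73 10" --pt "0 0 0 -0.17 -0.02 -0.8 10" --pt "0 0 0 -0.35 -0.05 -0.8 10" --pt "0 0 0 -0.55 -0.08 -0.8 10" --pt "0 0 0 -0.77 -0.11 -0.8 10" --pt "0 0 0 -1.0 -0.14 -0.8 10"

```text
t: 16.4
ee_pos: [555.0, -145.7, 280.5]
orientation: [-2.221, -2.222, 0.0]
ft_force: [0.4, 0.3, -3.9]
width: 31.5
grasp_force: 30.0
```

Call:
servo_tool --pt "0 0 0 -0.22 -0.03 0 10" --pt "0 0 0 -0.45 -0.06 0 10" --pt "0 0 0 -0.67 -0.09 0 10" --pt "0 0 0 -0.85 -0.11 0 10" --pt "0 0 0 -0.95 -0.13 0 10" --pt "0 0 0 -0.997 -0.13 0.05 10" --pt "0 0 0 -0.997 -0.13 0.17 10" --pt "0 0 0 -0.997 -0.13 0.35 10" --pt "0 0 0 -0.997 -0.13 0.52 10" --pt "0 0 0 -0.997 -0.13 0.65 10"

```text
t: 17.65
ee_pos: [529.1, -342.2, 148.2]
orientation: [-2.218, -2.221, 0.0]
ft_force: [0.2, -0.4, -3.4]
width: 31.5
grasp_force: 30.0
```

Call:
servo_tool --pt "0 0 0 0 0 0.1 10" --pt "0 0 0 0 0 0.16 10" --pt "0 0 0 0 0 0.188 10" --pt "0 0 0 0 0 0.188 10" --pt "0 0 0 0 0 0.188 10" --pt "0 0 0 0 0 0.188 48" --pt "0 0 0 0 0 0.188 48" --pt "0 0 0 0 0 0.1 48" --pt "0 0 0 0 0 -0.1 48" --pt "0 0 0 0 0 -0.35 48"

```text
t: 18.9
ee_pos: [529.1, -343.7, 222.1]
orientation: [-2.221, -2.221, 0.0]
ft_force: [0.7, -0.6, 0.6]
width: 48.1
grasp_force: 0.0
```

Run:
```python
from h import *
import cv2
p,d=ctrl.get_image("top");cv2.imwrite("pics/top1.png",p[:,:,::-1][150:330,160:560].repeat(2,0).repeat(2,1))
```

```text
(no output)
```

View pics/top1.png

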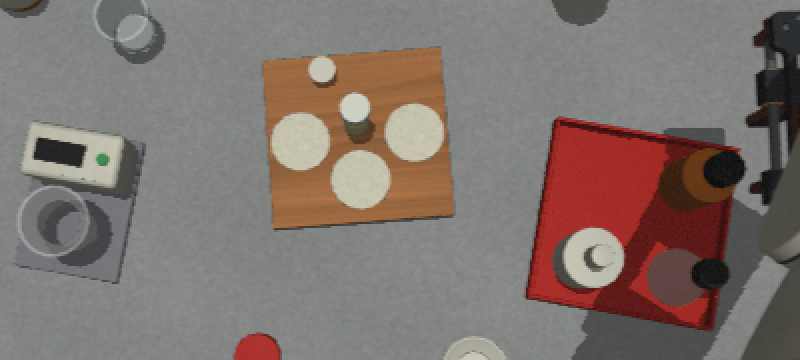

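The picture shows all three vessels upright in the red tray and the vial alone on the stand. Next is the vial.

Call:
servo_tool --pt "0 0 0 0.05 0.01 0 45" --pt "0 0 0 0.2 0.04 0 45" --pt "0 0 0 0.45 0.1 0 45" --pt "0 0 0 0.7 0.16 0 45" --pt "0 0 0 1.0 0.2 0 45"

```text
t: 19.58
ee_pos: [569.1, -142.1, 219.6]
orientation: [-2.221, -2.22, 0.001]
ft_force: [0.3, -0.0, 0.5]
width: 44.8
grasp_force: 0.0
```

Call:
servo_tool --pt "0 0 0 0.25 0.05 0 45" --pt "0 0 0 0.5 0.1 0 45" --pt "0 0 0 0.65 0.14 0 45" --pt "0 0 0 0.707 0.155 0 45" --pt "0 0 0 0.707 0.155 0.2 45" --pt "0 0 0 0.707 0.155 0.45 45" --pt "0 0 0 0.707 0.155 0.63 45" --pt "0 0 0 0.707 0.155 0.73 45" --pt "0 0 0 0.707 0.155 0.755 45" --pt "0 0 0 0.707 0.155 0.755 45"

```text
t: 20.82
ee_pos: [601.1, -2.8, 70.2]
orientation: [2.221, 2.221, 0.001]
ft_force: [-0.8, 0.2, 0.6]
width: 44.9
grasp_force: 0.0
```

Call:
servo_tool --pt "0 0 0 0 0 0 45" --pt "0 0 0 0 0 0 25" --pt "0 0 0 0 0 0 10" --pt "0 0 0 0 0 0 10" --pt "0 0 0 0 0 0 10"

```text
t: 21.45
ee_pos: [600.9, -2.6, 70.1]
orientation: [2.221, 2.221, 0.001]
ft_force: [-1.0, 0.4, 6.3]
width: 29.6
grasp_force: 30.0
```

Call:
servo_tool --pt "0 0 0 0 0 -0.1 10" --pt "0 0 0 0 0 -0.3 10" --pt "0 0 0 0 0 -0.5 10" --pt "0 0 0 0.05 -0.02 -0.62 10" --pt "0 0 0 0.2 -0.07 -0.65 10" --pt "0 0 0 0.4 -0.15 -0.65 10" --pt "0 0 0 0.6 -0.22 -0.65 10" --pt "0 0 0 0.8 -0.29 -0.65 10" --pt "0 0 0 1.0 -0.36 -0.65 10"

```text
t: 22.58
ee_pos: [527.9, 198.6, 200.5]
orientation: [2.221, 2.221, 0.001]
ft_force: [0.3, 0.1, -1.1]
width: 29.8
grasp_force: 30.0
```

Call:
servo_tool --pt "0 0 0 0.2 -0.08 0 10" --pt "0 0 0 0.36 -0.14 0 10" --pt "0 0 0 0.46 -0.17 0 10" --pt "0 0 0 0.483 -0.178 0 10" --pt "0 0 0 0.483 -0.178 0.1 10" --pt "0 0 0 0.483 -0.178 0.2 10" --pt "0 0 0 0.483 -0.178 0.2 10" --pt "0 0 0 0.483 -0.178 0.2 10"

```text
t: 23.58
ee_pos: [493.5, 293.6, 160.1]
orientation: [2.222, 2.22, 0.001]
ft_force: [0.5, 0.3, -1.8]
width: 29.5
grasp_force: 30.0
```

Run:
```python
from h import *
import cv2
p,d=ctrl.get_image("wrist");a=p[:,:,::-1]
q,d=ctrl.get_image("scene");b=cv2.resize(q[200:330,420:560,::-1],(480,446),interpolation=cv2.INTER_CUBIC)
a=cv2.resize(a[100:400,170:470],(310,310));
cv2.imwrite("pics/f1.png",cv2.hconcat([cv2.copyMakeBorder(a,0,136,0,0,0),b]))
```

```text
(no output)
```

View pics/f1.png

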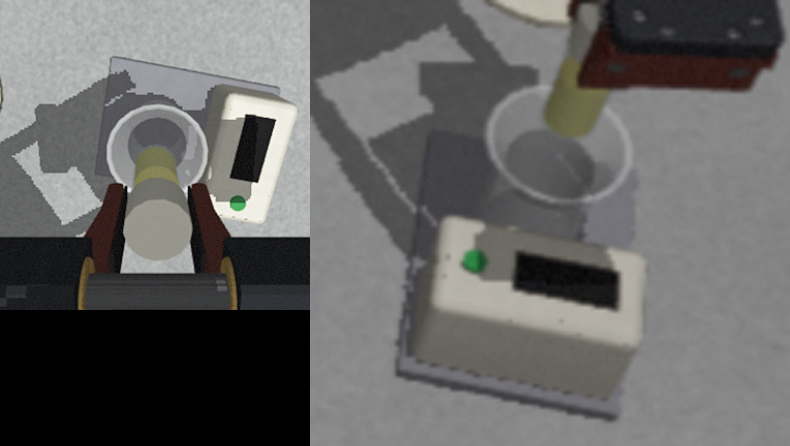

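The vial hangs right over the mouth. The mouth ring centre in the wrist image is about (323,245). Checking with numbers.

Run:
```python
from h import *
print(ray("wrist",323,245,85), ray("scene",420+(560-310)/3.43,200+145/3.43,85), ray("scene",420+(571-310)/3.43,200+122/3.43,102.5))
```

```text
[495.82531237 297.3858267   85.        ] [495.37629048 294.49640046  85.        ] [493.81948916 295.84381515 102.5       ]
```

Call:
servo_tool --pt "0 0 0 0.003 0.005 0.08 10" --pt "0 0 0 0.003 0.005 0.18 10" --pt "0 0 0 0.003 0.005 0.27 10" --pt "0 0 0 0.003 0.005 0.33 10" --pt "0 0 0 0.003 0.005 0.34 10" --pt "0 0 0 0.003 0.005 0.34 10" --pt "0 0 0 0.003 0.005 0.34 10"

```text
t: 24.55
ee_pos: [494.3, 294.9, 92.1]
orientation: [2.221, 2.221, 0.002]
ft_force: [0.8, -0.6, -0.1]
width: 29.3
grasp_force: 30.0
```

Call:
servo_tool --pt "0 0 0 0 0 0 45" --pt "0 0 0 0 0 0 45" --pt "0 0 0 0 0 0 45" --pt "0 0 0 0 0 0 45" --pt "0 0 0 0 0 -0.1 45" --pt "0 0 0 0 0 -0.3 45" --pt "0 0 0 0 0 -0.55 45" --pt "0 0 0 0 0 -0.8 45" --pt "0 0 0 -0.2 0 -0.8 45" --pt "0 0 0 -0.5 0 -0.8 45"

```text
t: 25.8
ee_pos: [494.3, 194.6, 252.4]
orientation: [2.218, 2.224, 0.003]
ft_force: [0.2, 0.6, -0.6]
width: 44.8
grasp_force: 0.0
```

Run:
```python
from h import *
import cv2
q,d=ctrl.get_image("top");a=cv2.resize(q[190:300,150:250,::-1],(400,440),interpolation=cv2.INTER_CUBIC)
q,d=ctrl.get_image("scene");b=cv2.resize(q[200:330,440:540,::-1],(338,440),interpolation=cv2.INTER_CUBIC)
cv2.imwrite("pics/f2.png",cv2.hconcat([a,b]))
```

```text
(no output)
```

View pics/f2.png

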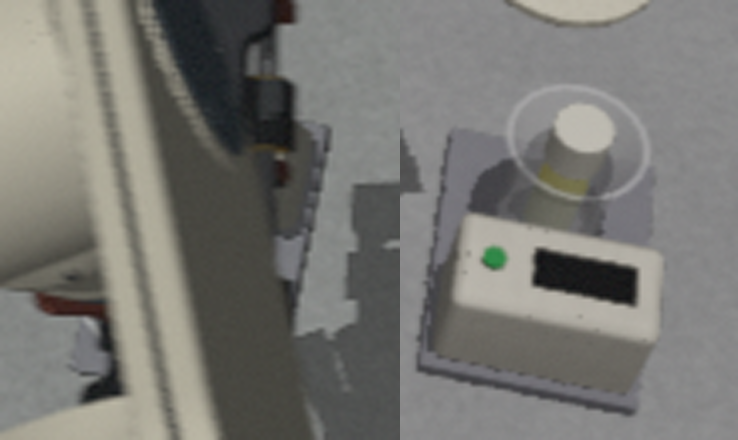

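The vial stands in the tube, cap up. Now the vessels go back, bottle first.

Call:
servo_tool --pt "0 0 0 -0.1 0.01 0 48" --pt "0 0 0 -0.35 0.03 0 48" --pt "0 0 0 -0.65 0.05 0 48" --pt "0 0 0 -1.0 0.06 0 48"

```text
t: 26.4
ee_pos: [506.1, 0.9, 251.5]
orientation: [2.219, 2.224, 0.001]
ft_force: [1.2, 0.2, 0.5]
width: 48.2
grasp_force: 0.0
```

Call:
servo_tool --pt "0 0 0 -0.3 0.02 0 48" --pt "0 0 0 -0.6 0.04 0 48" --pt "0 0 0 -0.85 0.06 0 48" --pt "0 0 0 -1.0 0.06 0 48"

```text
t: 26.9
ee_pos: [518.0, -200.2, 251.3]
orientation: [2.222, 2.22, 0.0]
ft_force: [0.1, 0.2, 0.4]
width: 48.3
grasp_force: 0.0
```

Call:
servo_tool --pt "0 0 0 -0.25 0.02 0 48" --pt "0 0 0 -0.5 0.04 0 48" --pt "0 0 0 -0.65 0.05 0 48" --pt "0 0 0 -0.693 0.058 0 48" --pt "0 0 0 -0.693 0.058 0.1 48" --pt "0 0 0 -0.693 0.058 0.3 48" --pt "0 0 0 -0.693 0.058 0.5 48" --pt "0 0 0 -0.693 0.058 0.65 48" --pt "0 0 0 -0.693 0.058 0.69 48" --pt "0 0 0 -0.693 0.058 0.69 48"

```text
t: 28.15
ee_pos: [529.6, -335.8, 113.6]
orientation: [-2.22, -2.222, -0.0]
ft_force: [-0.9, -1.0, 0.6]
width: 47.9
grasp_force: 0.0
```

Call:
servo_tool --pt "0 0 0 0 0 0 48" --pt "0 0 0 0 0 0 25" --pt "0 0 0 0 0 0 10" --pt "0 0 0 0 0 0 10" --pt "0 0 0 0 0 0 10"

```text
t: 28.78
ee_pos: [529.5, -336.8, 114.3]
orientation: [2.221, 2.221, 0.0]
ft_force: [-1.7, 0.1, 6.2]
width: 31.1
grasp_force: 30.0
```

Run:
```python
from h import *
print(ray("scene",440+183/3.38,200+128/3.385,95))
```

```text
[493.20479742 294.4692327   95.        ]
```

A row was cut at its speed limit, so the grip is 7 mm off centre; I'll regrip centred.

Call:
servo_tool --pt "0 0 0 0 0 0 48" --pt "0 0 0 0 0 0 48" --pt "0 0 0 -0.036 0 0 48" --pt "0 0 0 -0.036 0 0 48" --pt "0 0 0 -0.036 0 0 48" --pt "0 0 0 -0.036 0 0 25" --pt "0 0 0 -0.036 0 0 10" --pt "0 0 0 -0.036 0 0 10" --pt "0 0 0 -0.036 0 0 10" --pt "0 0 0 -0.036 0 0 10"

```text
t: 30.02
ee_pos: [529.2, -343.6, 113.5]
orientation: [-2.221, -2.221, 0.0]
ft_force: [-1.5, 0.1, 0.5]
width: 31.4
grasp_force: 30.0
```

Call:
servo_tool --pt "0 0 0 0 0 -0.05 10" --pt "0 0 0 0 0 -0.2 10" --pt "0 0 0 0 0 -0.4 10" --pt "0 0 0 0 0 -0.6 10" --pt "0 0 0 0.05 0 -0.73 10" --pt "0 0 0 0.17 0.02 -0.8 10" --pt "0 0 0 0.35 0.05 -0.8 10" --pt "0 0 0 0.55 0.08 -0.8 10" --pt "0 0 0 0.77 0.11 -0.8 10" --pt "0 0 0 1.0 0.14 -0.8 10"

```text
t: 31.28
ee_pos: [556.6, -141.0, 272.8]
orientation: [-2.22, -2.221, 0.001]
ft_force: [0.7, -0.3, -3.0]
width: 31.5
grasp_force: 30.0
```

Call:
servo_tool --pt "0 0 0 0.22 0.03 0 10" --pt "0 0 0 0.45 0.06 0 10" --pt "0 0 0 0.67 0.09 0 10" --pt "0 0 0 0.85 0.11 0 10" --pt "0 0 0 0.95 0.13 0 10" --pt "0 0 0 0.997 0.13 0.05 10" --pt "0 0 0 0.997 0.13 0.17 10" --pt "0 0 0 0.997 0.13 0.35 10" --pt "0 0 0 0.997 0.13 0.52 10" --pt "0 0 0 0.997 0.13 0.65 10"

```text
t: 32.52
ee_pos: [582.0, 54.7, 141.2]
orientation: [-2.222, -2.219, 0.003]
ft_force: [0.4, -0.4, -2.1]
width: 31.5
grasp_force: 30.0
```

Call:
servo_tool --pt "0 0 0 0 0 0.06 10" --pt "0 0 0 0 0 0.1 10" --pt "0 0 0 0 0 0.113 10" --pt "0 0 0 0 0 0.113 10" --pt "0 0 0 0 0 0.113 10"

```text
t: 33.15
ee_pos: [583.7, 55.8, 121.5]
orientation: [2.221, 2.221, 0.002]
ft_force: [-0.1, -0.1, -3.1]
width: 31.7
grasp_force: 30.0
```

Call:
servo_tool --pt "0 0 0 0 0 0.003 10" --pt "0 0 0 0 0 0.003 48" --pt "0 0 0 0 0 0.003 48" --pt "0 0 0 0 0 -0.05 48" --pt "0 0 0 0 0 -0.2 48" --pt "0 0 0 0 0 -0.4 48" --pt "0 0 0 -0.1 -0.05 -0.5 48" --pt "0 0 0 -0.3 -0.14 -0.5 45" --pt "0 0 0 -0.55 -0.25 -0.5 42" --pt "0 0 0 -0.8 -0.36 -0.5 42"

```text
t: 34.4
ee_pos: [510.8, -105.5, 221.8]
orientation: [2.22, 2.221, 0.001]
ft_force: [0.6, -0.4, -0.0]
width: 42.2
grasp_force: 0.0
```

Call:
servo_tool --pt "0 0 0 -0.23 -0.1 0 42" --pt "0 0 0 -0.44 -0.2 0 42" --pt "0 0 0 -0.58 -0.27 0 42" --pt "0 0 0 -0.64 -0.298 0 42" --pt "0 0 0 -0.64 -0.298 0.1 42" --pt "0 0 0 -0.64 -0.298 0.28 42" --pt "0 0 0 -0.64 -0.298 0.46 42" --pt "0 0 0 -0.64 -0.298 0.6 42" --pt "0 0 0 -0.64 -0.298 0.68 42" --pt "0 0 0 -0.64 -0.298 0.698 42"

```text
t: 35.65
ee_pos: [451.7, -231.8, 80.8]
orientation: [-2.22, -2.221, 0.0]
ft_force: [-1.3, -0.5, -0.2]
width: 42.0
grasp_force: 0.0
```

Call:
servo_tool --pt "0 0 0 0 0 0 42" --pt "0 0 0 0 0 0 42"

```text
t: 35.9
ee_pos: [452.3, -232.6, 82.2]
orientation: [2.22, 2.22, 0.001]
ft_force: [0.7, -0.0, 0.1]
width: 42.1
grasp_force: 0.0
```

Call:
servo_tool --pt "0 0 0 0 0 0 20" --pt "0 0 0 0 0 0 10" --pt "0 0 0 0 0 0 10" --pt "0 0 0 0 0 0 10"

```text
t: 36.4
ee_pos: [451.9, -232.4, 81.6]
orientation: [2.221, 2.221, 0.0]
ft_force: [-0.0, 0.9, 3.2]
width: 21.4
grasp_force: 30.0
```

Call:
servo_tool --pt "0 0 0 0 0 -0.05 10" --pt "0 0 0 0 0 -0.2 10" --pt "0 0 0 0 0 -0.4 10" --pt "0 0 0 0 0 -0.55 10" --pt "0 0 0 0.05 0.02 -0.65 10" --pt "0 0 0 0.17 0.07 -0.7 10" --pt "0 0 0 0.35 0.14 -0.7 10" --pt "0 0 0 0.55 0.22 -0.7 10" --pt "0 0 0 0.75 0.3 -0.7 10" --pt "0 0 0 0.92 0.37 -0.7 10"

```text
t: 37.65
ee_pos: [525.5, -46.7, 221.4]
orientation: [-2.221, -2.222, 0.001]
ft_force: [0.6, -0.5, -2.9]
width: 21.5
grasp_force: 30.0
```

Call:
servo_tool --pt "0 0 0 0.12 0.04 0 10" --pt "0 0 0 0.18 0.06 0.04 10" --pt "0 0 0 0.205 0.07 0.17 10" --pt "0 0 0 0.205 0.07 0.36 10" --pt "0 0 0 0.205 0.07 0.52 10" --pt "0 0 0 0.205 0.07 0.62 10" --pt "0 0 0 0.205 0.07 0.65 10" --pt "0 0 0 0.205 0.07 0.66 10" --pt "0 0 0 0.205 0.07 0.66 10" --pt "0 0 0 0.205 0.07 0.66 10"

```text
t: 38.9
ee_pos: [540.2, -7.4, 89.9]
orientation: [2.221, 2.221, 0.002]
ft_force: [0.8, -0.7, -2.2]
width: 21.9
grasp_force: 30.0
```

Call:
servo_tool --pt "0 0 0 0 0 0.002 10" --pt "0 0 0 0 0 0.002 45" --pt "0 0 0 0 0 0.002 45" --pt "0 0 0 0 0 -0.05 45" --pt "0 0 0 0 0 -0.25 45" --pt "0 0 0 0 0 -0.5 45" --pt "0 0 0 -0.1 -0.03 -0.7 45" --pt "0 0 0 -0.3 -0.1 -0.7 45" --pt "0 0 0 -0.55 -0.18 -0.7 45" --pt "0 0 0 -0.8 -0.26 -0.7 45"

```text
t: 40.15
ee_pos: [487.2, -168.5, 230.3]
orientation: [2.22, 2.221, 0.001]
ft_force: [0.5, -0.6, 0.3]
width: 45.2
grasp_force: 0.0
```

Call:
servo_tool --pt "0 0 0 -0.25 -0.08 0 45" --pt "0 0 0 -0.5 -0.16 0 45" --pt "0 0 0 -0.7 -0.23 0 45" --pt "0 0 0 -0.79 -0.26 0 45" --pt "0 0 0 -0.8 -0.265 0.1 45" --pt "0 0 0 -0.8 -0.265 0.28 45" --pt "0 0 0 -0.8 -0.265 0.46 45" --pt "0 0 0 -0.8 -0.265 0.6 45" --pt "0 0 0 -0.8 -0.265 0.65 45" --pt "0 0 0 -0.8 -0.265 0.658 45"

```text
t: 41.4
ee_pos: [434.9, -326.9, 97.8]
orientation: [-2.221, -2.222, -0.0]
ft_force: [0.1, -0.5, 0.8]
width: 44.7
grasp_force: 0.0
```

Call:
servo_tool --pt "0 0 0 0 0 0 45" --pt "0 0 0 0 0 0 20" --pt "0 0 0 0 0 0 10" --pt "0 0 0 0 0 0 10" --pt "0 0 0 0 0 0 10"

```text
t: 42.02
ee_pos: [434.9, -327.6, 98.2]
orientation: [2.221, 2.221, 0.0]
ft_force: [-1.4, 0.6, 6.1]
width: 27.4
grasp_force: 30.0
```

Call:
servo_tool --pt "0 0 0 0 0 -0.05 10" --pt "0 0 0 0 0 -0.2 10" --pt "0 0 0 0 0 -0.4 10" --pt "0 0 0 0 0 -0.6 10" --pt "0 0 0 0.05 0.03 -0.73 10" --pt "0 0 0 0.17 0.1 -0.8 10" --pt "0 0 0 0.35 0.2 -0.8 10" --pt "0 0 0 0.55 0.32 -0.8 10" --pt "0 0 0 0.75 0.44 -0.8 10" --pt "0 0 0 0.93 0.54 -0.8 10"

```text
t: 43.28
ee_pos: [543.1, -139.7, 257.9]
orientation: [-2.221, -2.222, -0.0]
ft_force: [0.7, -0.5, -2.2]
width: 27.7
grasp_force: 30.0
```

Call:
servo_tool --pt "0 0 0 0.17 0.1 0 10" --pt "0 0 0 0.3 0.18 0 10" --pt "0 0 0 0.38 0.22 0.05 10" --pt "0 0 0 0.4 0.234 0.2 10" --pt "0 0 0 0.4 0.234 0.4 10" --pt "0 0 0 0.4 0.234 0.58 10" --pt "0 0 0 0.4 0.234 0.7 10" --pt "0 0 0 0.4 0.234 0.75 10" --pt "0 0 0 0.4 0.234 0.758 10" --pt "0 0 0 0.4 0.234 0.758 10"

```text
t: 44.52
ee_pos: [589.6, -61.4, 106.4]
orientation: [2.221, 2.221, 0.001]
ft_force: [0.4, -0.3, -2.4]
width: 27.4
grasp_force: 30.0
```

Call:
servo_tool --pt "0 0 0 0 0 0.003 10" --pt "0 0 0 0 0 0.003 45" --pt "0 0 0 0 0 0.003 45" --pt "0 0 0 0 0 -0.05 45" --pt "0 0 0 0 0 -0.25 45" --pt "0 0 0 0 0 -0.5 45" --pt "0 0 0 -0.1 -0.03 -0.7 45" --pt "0 0 0 -0.3 -0.1 -0.7 45" --pt "0 0 0 -0.55 -0.18 -0.7 45" --pt "0 0 0 -0.8 -0.26 -0.7 45"

```text
t: 45.78
ee_pos: [537.1, -222.5, 247.3]
orientation: [2.22, 2.221, 0.001]
ft_force: [-0.1, -0.5, 0.3]
width: 45.0
grasp_force: 0.0
```

Call:
servo_tool --pt "0 0 0 -0.2 0 0 45" --pt "0 0 0 -0.35 0 0 45" --pt "0 0 0 -0.4 0 0 45" --pt "0 0 0 -0.4 0 0 45" --pt "0 0 0 -0.4 0 0 45"

```text
t: 46.4
ee_pos: [537.5, -300.1, 246.2]
orientation: [-2.22, -2.222, -0.0]
ft_force: [-0.4, -0.6, -0.3]
width: 44.8
grasp_force: 0.0
```

Run:
```python
from h import *
import cv2
q,d=ctrl.get_image("top");a=cv2.resize(q[165:275,285:395,::-1],None,fx=5,fy=5,interpolation=cv2.INTER_CUBIC)
b=cv2.resize(q[200:300,160:240,::-1],(240,300),interpolation=cv2.INTER_CUBIC)
cv2.imwrite("pics/end.png",cv2.hconcat([a,cv2.copyMakeBorder(b,0,250,0,0,0)]))
```

```text
(no output)
```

View pics/end.png

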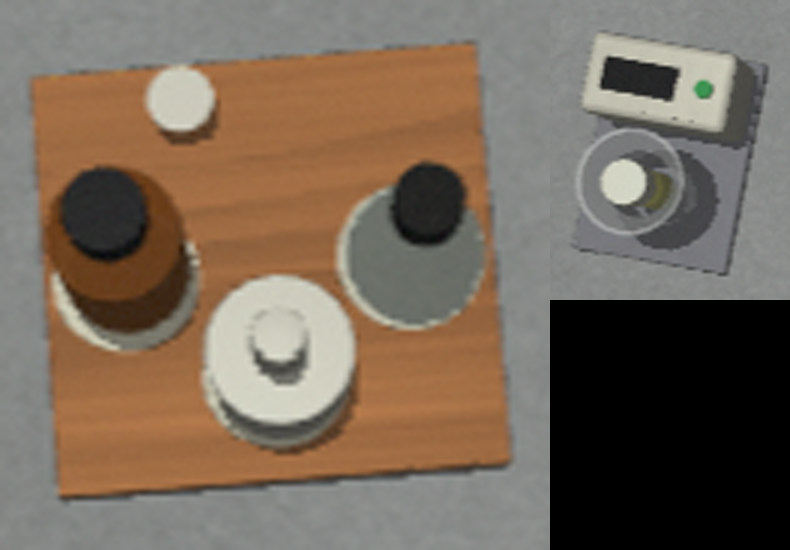

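All three vessels are within 1–2 mm of their start pixels (bottle cap 105,213; knob 279,335; stopper 428,203). The vial stands in the tube with its cap at (623,181).

```bash
python3 -c "from workcell import ctrl;print(ctrl.close_job())"
```

```text
the job is handed in; nothing more can be done
None
```

I handed the job in at about 46 s of the 149 s. The final camera check shows the vial standing cap up in the feeder tube and the bottle, flask and jar upright within about 2 mm of their start places. The hand-in returned no verdict.

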